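# Index the arbor press dial and press a bezel onto a clock case ring

## Robot

A 6-joint arm with a two-finger parallel gripper is mounted at the origin on a cart in front of the work surface, level with it; the furniture and walls round the work are solid. World frame = base frame: x ahead of the robot, y to its left, z up, the work surface at z = 0. Lengths are in m, angles in rad, forces in N, time in s.
With the tool pointing down it reaches from about 0.3 to 0.775 m from the base axis. Payload 14.6 kg.
Tool frame: the origin (TCP) lies midway between the tips of the shut fingers; the grasp point (between the pads) lies 19 mm behind it; z points along the fingers, y is the line along which they close (so a half turn about z gives the same grasp; the last joint's range is limited). The gripper opens to 94 mm and grips with 3 to 60 N. Pads are 16 mm wide; open, the fingers measure 119 mm over their backs; the gripper's body (75 mm by 177 mm) begins 78 mm behind the grasp point.
Start: joints at [-1.199, 0.3, 1.521, -0, 1.321, -0.067], TCP at [0.234, -0.498, 0.205] pointing down, gripper open.
Joint ranges: [-3.03, 3.03], [-0.79, 2.21], [0.23, 2.52], [-1.04, 4.18], [0, 3.07], [-2.55, 2.55]. Speed limits (rad/s): [2.22, 2.22, 2.57, 3.14, 3.14, 3.14].

## Interface

Orientations are given as [roll, pitch, yaw] about the fixed x, y, z axes, in that order (R = Rz(yaw) Ry(pitch) Rx(roll)).
In Python, from station import telemetry, optics, ctrl gives the robot as it stands.
- The arm moves only by the tool carry_out, never from a script. Its argument "plan" is a list that holds one entry, the list of rows, each a list of 7 numbers: the shift along the tool's x, y, z in mm, then the turn, a rotation vector about the tool's x, y, z in rad, then the finger opening in mm, from 0 to 94. A call has 1 to 20 rows; each row shifts and turns the commanded pose from where the row before left it, along the tool's axes as they then stand; what a row does not reach is not made up. A row lasts 1/12 s, in which the tool goes at most 41.7 mm and 7.16 degrees, less where a joint would pass 70% of its speed; a pose out of reach is approached as far as the arm can. A call with a gripper value outside its range is refused whole. The fingers move at their own pace and stop on an object; "squeeze" is the grip in N (left out, the last holds). Time passes only in rows, so rows that do not move let the fingers close. It gives the time, the measured TCP pose, the force, the opening and the grip force at its end, in the units of the state.
- telemetry.get_obs(): the state, without advancing time (a new reading comes with each control period).
- optics.camera(name): name is "scene" or "side" or "wrist"; returns a dict with "pixels" (384x512x3 uint8, red, green, blue), "intrinsics" (3x3 intrinsics, pixels), "origin" and "rotation" of the camera in the world. Camera axes: x right, y down, z forward; pixel columns grow to the right and rows downward; lengths in m; the calibration is good to about 2 mm. A picture is of the moment at which its call begins. There is no depth.
- ctrl.hand_in(): hands the job in; it is judged then, once.
The state is a dict: "time_s": time; "qpos": joint angles; "joint_vel": joint speeds; "tau": joint torques, N m; "ee_pos": TCP position; "eef_rot": TCP orientation; "force": force on the tool from outside, world axes, zero at the start; "moment": the same for the moment, N m; "grip_width": finger opening in m; "grip_force": force on a finger pad.
Only numpy, scipy, OpenCV 4.12 (cv2) and the standard library are available. Lean on these libraries where they do the work, as an engineer would, in place of code of your own. Each camera call takes 0.05 s, during which the arm holds its last target. There are 200 camera calls.

## Task

Set the loose bezel ring squarely on top of the case ring that waits in one of the side dies of the arbor press, then, with the press lever raised, turn the dial one click so that the pair comes under the ram, and pull the lever fully down so that the punch goes through both rings and closes them together. The case ring and the finished case stay in their dies, and the other things on the benches are left where they are.

Things in the scene. Friction and masses are not known exactly. Their poses are not given: they have to be found in the camera images.
- press: Green cast-iron press fixed to the right-hand bench. Origin on the bench top under the dial's axis; x points from that axis to the column, z up. Round dial: radius 102, top at z 34. Column x 108 to 162, |y| < 38 at the foot, 23 above. Head (overhanging arm) x 34 to 155, |y| < 26, z 124 to 203. A detent block 46 high stands 113 to 147 out at -45 degrees (x = -y).
- dial (a joint): Turn of the dial about the vertical, rad, anticlockwise from above, no stops; starts at 0. A spring ball drops into a rim notch every pi/2 (a click) and centres the dial within about 0.01 rad from up to 0.07 rad off. About 6 N sideways at a post's knob starts it out of a notch, about 1 N turns it between notches. It turns only while the punch is raised clear.
- lever (a joint): Swing of the press lever, rad: 0 (start 0 to 0.10) = pulled forward and down, ram down; 1.37 = fully raised, at its stop. The ram rises 37 mm per rad; the dial is free only with the lever above 1.15. Held by friction, it stays where it is left; 3 to 4 N at the knob move it. With the two rings under the punch it stops at about 0.05.
- lever_knob (a point): Centre of the black ball knob, 32 across, at the lever's end; it moves on a circle of radius 125 round lever_pivot in the press's x-z plane: from the pivot, in the press's frame, it lies at (-125 cos(0.436 + q), 0, 125 sin(0.436 + q)), q the lever joint. The 12 mm bar runs from the knob to the pivot.
- lever_pivot (a point): Lever's pivot, at (107, -36, 165) in the press's frame, on the right-hand side (-y) of the head; its hinge axis is the press's y.
- ram_axis (a point): Point on the axis of the ram at (60, 0, 42) in the press's frame, at the height of the dies' seats: a ring seated in the die under the ram has its origin here. The ram is a vertical bar 28 thick whose plain top end stands 249 above the bench when down, 300 when raised.
- punch_tip (a point): Lower end of the steel punch. The punch has a nose 43 in diameter and 34 long whose lowest 13 taper to 26, below a flat shoulder 58 in diameter. Lever at 0: tip 36 above the bench, 6 inside the die under it. Lever at 1.37: tip at 87, shoulder at 121.
- case_ring: Plain brass ring, 62 outside, 46 inside, 16 high, origin at the centre of its underside, z up. It waits in the left or the right one of the dial's four dies (90 degrees from the ram): its underside 42 and its top face 58 above the bench, 10 above the die's rim.
- bezel_ring: Loose brass bezel ring, 62 outside, 46 inside, 14 high, top edge bevelled; origin at the centre of its underside, z up. It lies flat, right way up, on a dark mat 3 thick on the left-hand bench, among the bystanders. Behind the mat the rim of a wooden tray, 38 high, runs along world x = 0.55 (y 0.13 to 0.62).
- finished_case: A finished clock case, ring and bezel in one piece, 62 outside, 46 inside, 30 high; origin at the centre of its underside. It stands in the die across the dial from the case ring's, to be left in it.
- nest_left (a point): Centre of the seat of one die, on the dial 60 from its axis; with the dial at 0 it lies at the press's +y. A die is a dark steel ring, 73 outside, rim 48 above the bench, with a recess 65 wide and 6 deep; its floor (this point, z 42) has a hole 46 wide.
- nest_right (a point): The same on the die across the dial, at the press's -y with the dial at 0. The two other dies, at +x (under the ram) and -x, are empty.
- post_front_left (a point): Grip point of a turning post of the dial: an upright round black knob 18 in diameter, from 80 to 110 above the bench (this point 97), on a thin stem, 92 from the dial's axis. With the dial at 0 it stands at 135 degrees from the press's x (left of the side away from the column).
- post_front_right (a point): The same on the post that stands at 225 degrees with the dial at 0. Two more such posts stand at 45 and 315 degrees, beside the column.
- borax_dish: Bystander: round pale ceramic dish, 68 across, 20 high, origin at the centre of its underside, on the left-hand bench.
- solder_tin: Bystander: closed flat hinged tin, 61 x 92 (its y) x 23 high, origin at the centre of its underside, on the left-hand bench.
- pliers: Bystander: pliers lying flat, 40 x 141 (its y) x 10, on the left-hand bench.

How it is judged:
By the outcome, as a careful person would: the job done as asked, in the order asked, and still so for the second after the job is handed in, with the robot touching nothing.
It also fails if it takes over 72 s, if anything falls off the work surface, if the arm or the gripper's body presses on something with over 40 N, if the wrist force passes 120 N, or if a joint passes its speed limit or range.

## Working session

There is one attempt and no reset: what is moved stays moved. The work goes in short steps, Python scripts to look and compute and a tool call to move; the robot and the scene stay as the last step left them, time stands still between calls to the robot, and variables do not carry over. Pictures are saved under pics/ and viewed, at most 10 in all, crops included, and the job is handed in when it is done.

Besides the shell and the picture viewer there is one more tool, called after "Call:" by a JSON object that holds its "method" and its "body", one argument or row to a line. carry_out: Moves the arm, as the interface text tells. Its arguments: {"type":"object","properties":{"plan":{"type":"array","items":{"type":"array","items":{"type":"array","items":{"type":"number"}}}},"squeeze":{"type":"number"}},"required":["plan"]}

```bash
ls; mkdir -p pics; python3 - <<'E'
from station import telemetry, optics, ctrl
import cv2, numpy as np
o=telemetry.get_obs(); print({k:np.round(v,3).tolist() for k,v in o.items()})
ims=[]
for n in ("scene","side"):
    c=optics.camera(n); cv2.imwrite(f"pics/{n}0.png",c["pixels"][:,:,::-1]); np.savez(f"pics/{n}0.npz",**c)
    print(n,np.round(c["intrinsics"],1).tolist(),np.round(c["origin"],3),np.round(c["rotation"],3).tolist())
E
```

```text
pics
{'time_s': 0.0, 'qpos': [-1.199, 0.3, 1.522, -0.0, 1.321, -0.067], 'joint_vel': [0.001, 0.0, 0.001, 0.001, -0.001, -0.001], 'tau': [-0.003, -53.181, -35.274, 0.071, 0.024, -0.0], 'ee_pos': [0.234, -0.498, 0.205], 'eef_rot': [-3.14, -0.0, 0.439], 'force': [0.483, -0.582, -0.372], 'moment': [-0.0, 0.018, -0.007], 'grip_force': 0.0, 'grip_width': 0.094}
scene [[380.1, 0.0, 257.7], [0.0, 380.1, 200.2], [0.0, 0.0, 1.0]] [-0.035  0.508  0.887] [-2.4, 0.006, -2.318]
side [[374.8, 0.0, 260.4], [0.0, 374.8, 189.4], [0.0, 0.0, 1.0]] [0.15  0.857 0.76 ] [-2.169, -0.017, -2.792]
```

View pics/scene0.png

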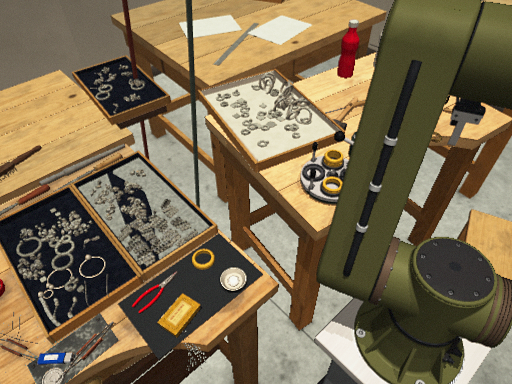

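View pics/side0.png

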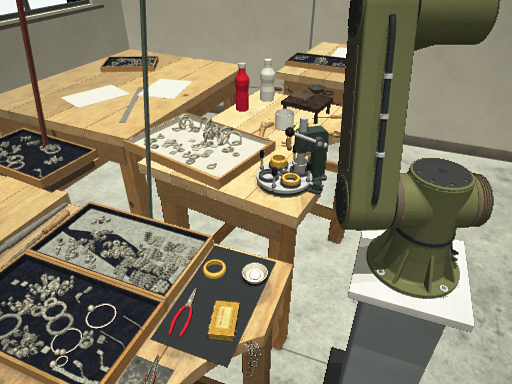

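```bash
cat > h.py <<'E'
import numpy as np, cv2
from scipy.spatial.transform import Rotation as Ro
from station import telemetry, optics, ctrl
def load(f): return dict(np.load(f))
def snap(n,f):
    c=optics.camera(n); cv2.imwrite(f"pics/{f}.png",c["pixels"][:,:,::-1]); np.savez(f"pics/{f}.npz",**c); return load(f"pics/{f}.npz")
def R(c): return Ro.from_euler('xyz',c["rotation"]).as_matrix() if np.shape(c["rotation"])==(3,) else c["rotation"]
def ray(c,uv):
    d=R(c)@np.linalg.solve(c["intrinsics"],[uv[0],uv[1],1]); return np.array(c["origin"]),d/np.linalg.norm(d)
def plane(c,uv,z):
    o,d=ray(c,uv); return o+d*(z-o[2])/d[2]
def proj(c,p):
    q=c["intrinsics"]@(R(c).T@(np.asarray(p)-c["origin"])); return q[:2]/q[2]
def tri(*cu):
    A=np.zeros((3,3));b=np.zeros(3);L=[]
    for c,uv in cu:
        o,d=ray(c,uv);P=np.eye(3)-np.outer(d,d);A+=P;b+=P@o;L.append((o,P))
    x=np.linalg.solve(A,b); return x,[np.linalg.norm(P@(x-o)) for o,P in L]
def brass(c,lo=(15,110,90),hi=(32,255,255)):
    return cv2.inRange(cv2.cvtColor(c["pixels"],cv2.COLOR_RGB2HSV),lo,hi)
def blobs(m,roi,amin=40):
    x0,y0,x1,y1=roi; k=np.zeros_like(m);k[y0:y1,x0:x1]=m[y0:y1,x0:x1]
    cs,_=cv2.findContours(k,cv2.RETR_EXTERNAL,cv2.CHAIN_APPROX_NONE)
    return [c for c in cs if cv2.contourArea(c)>amin]
E
python3 - <<'E'
from h import *
S=load("pics/scene0.npz");D=load("pics/side0.npz")
for n,c in(("scene",S),("side",D)):
    for roi in ((180,230,280,300),(250,120,360,210)):
        for b in blobs(brass(c),roi,25):
            e=cv2.fitEllipse(b);print(n,cv2.contourArea(b),np.round(e,1) if 0 else e,cv2.boundingRect(b), plane(c,e[0],.01).round(3))
im=D["pixels"][110:210,245:345,::-1];a=cv2.resize(im,(400,400),interpolation=cv2.INTER_CUBIC)
im=S["pixels"][120:220,290:390,::-1];b=cv2.resize(im,(400,400),interpolation=cv2.INTER_CUBIC)
cv2.imwrite("pics/c1.png",np.hstack([a,b]))
E
```

```text
scene 42.0 ((184.34214782714844, 296.79254150390625), (5.720045566558838, 12.717181205749512), 103.9124526977539) (180, 293, 13, 7) [0.441 0.328 0.01 ]
scene 352.0 ((202.8495635986328, 258.5272216796875), (20.09798812866211, 22.434724807739258), 67.05902862548828) (192, 248, 23, 22) [0.502 0.224 0.01 ]
scene 112.0 ((269.1314697265625, 257.54193115234375), (4.562406539916992, 42.62013244628906), 140.8639373779297) (256, 242, 24, 32) [0.38  0.088 0.01 ]
scene 737.5 ((404.13006591796875, 345.89697265625), (68.96173095703125, 299.00341796875), 0.0) (218, 230, 60, 70) [-0.008  0.029  0.01 ]
scene 366.5 ((195.11627197265625, 242.66094970703125), (11.293901443481445, 50.00852966308594), 55.976844787597656) (180, 230, 38, 30) [0.56  0.207 0.01 ]
scene 261.0 ((332.12518310546875, 184.51304626464844), (17.34463882446289, 19.42099952697754), 93.65156555175781) (322, 176, 21, 18) [ 0.444 -0.257  0.01 ]
scene 493.5 ((334.1925354003906, 153.2090301513672), (23.45716094970703, 32.264461517333984), 67.63720703125) (315, 140, 35, 27) [ 0.539 -0.383  0.01 ]
scene 1878.0 ((326.6956787109375, 174.529830
[... 1248 characters left out ...]
527, 14.030799865722656), 113.24996948242188) (325, 161, 13, 12) [ 0.31  -0.435  0.01 ]
side 175.5 ((279.63482666015625, 159.91650390625), (13.508011817932129, 21.20061683654785), 71.5072250366211) (270, 153, 23, 15) [ 0.515 -0.406  0.01 ]
side 91.0 ((254.6569061279297, 158.46469116210938), (8.25164794921875, 16.040475845336914), 32.50502395629883) (250, 150, 11, 18) [ 0.612 -0.38   0.01 ]
side 112.5 ((333.4024963378906, 135.6008758544922), (12.961682319641113, 15.71053695678711), 25.88277816772461) (327, 129, 14, 16) [ 0.355 -0.708  0.01 ]
side 228.0 ((265.01141357421875, 137.4577178955078), (23.154497146606445, 31.3535099029541), 8.104738235473633) (250, 121, 26, 37) [ 0.636 -0.574  0.01 ]
```

View pics/c1.png

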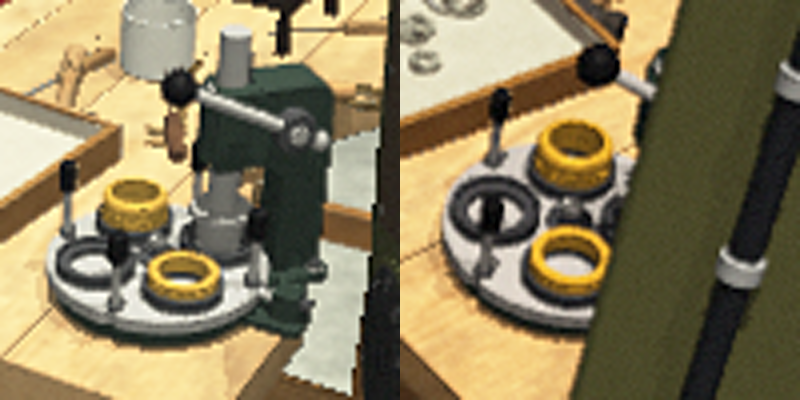

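```bash
python3 - <<'E'
from h import *
S=load("pics/scene0.npz");D=load("pics/side0.npz")
P={"bezel":((202.85,258.53),(214.03,268.5)),"knob":((339.5,136),(290,131.3)),"postFL":((315,145.8),(262,154.2)),"postFR":((313,173.2),(274.5,171.5)),
"dieF":((313.2,172.5),(268.3,175.5)),"fin_top":((334,152.5),(279.0,157)),"case_top":((332.3,183.5),(291,177))}
for k,(a,b) in P.items():
    x,e=tri((S,a),(D,b));print(k,x.round(4),np.round(e,4))
# pixel scale
for z,n,a,b in ((.058,"case",*P["case_top"]),(.072,"fin",*P["fin_top"]),(.048,"dieF",*P["dieF"])): print(n,plane(S,a,z).round(4),plane(D,b,z).round(4))
m=brass(S)
for c in (S,D):
  for b in blobs(brass(c),(255,130,345,200),25):
    print(cv2.boundingRect(b))
# dish
for c,roi in ((S,(215,260,250,298)),(D,(240,258,270,290))):
    h=cv2.cvtColor(c["pixels"],cv2.COLOR_RGB2HSV);m=cv2.inRange(h,(0,0,150),(180,70,255))
    for b in blobs(m,roi,60): print("dish",cv2.fitEllipse(b), plane(c,cv2.fitEllipse(b)[0],.02).round(3))
E
```

```text
bezel [0.5001 0.2246 0.0127] [0. 0.]
knob [ 0.4331 -0.2288  0.2287] [0.0003 0.0003]
postFL [ 0.5458 -0.2762  0.0979] [0.0014 0.0014]
postFR [ 0.4635 -0.1729  0.1009] [0.0007 0.0007]
dieF [ 0.5011 -0.2242  0.0457] [0. 0.]
fin_top [ 0.4924 -0.3119  0.0801] [0.003 0.003]
case_top [ 0.4142 -0.2102  0.0682] [0.0004 0.0004]
case [ 0.4202 -0.2194  0.058 ] [ 0.4178 -0.2255  0.058 ]
fin [ 0.5012 -0.3227  0.072 ] [ 0.4932 -0.3219  0.072 ]
dieF [ 0.4995 -0.2222  0.048 ] [ 0.4999 -0.2207  0.048 ]
(322, 176, 21, 18)
(315, 140, 30, 27)
(255, 133, 80, 67)
(280, 192, 40, 8)
(282, 172, 18, 13)
(325, 161, 13, 12)
(270, 153, 23, 15)
(255, 150, 6, 14)
(327, 130, 14, 15)
(255, 130, 20, 28)
dish ((232.69540405273438, 278.653076171875), (21.911623001098633, 25.272064208984375), 77.72109985351562) [0.393 0.208 0.02 ]
dish ((254.52952575683594, 272.0889892578125), (18.507545471191406, 25.0092830657959), 89.90481567382812) [0.391 0.204 0.02 ]
```

Call:
{"method": "carry_out", "body": {
  "plan": [
    [[0,0,-40,0,0,0,94],[0,0,-40,0,0,0,94],[0,0,-40,0,0,0,94],[0,0,-40,0,0,0,94],[29.5,-15.7,0,0,0,0,94],[29.5,-15.7,0,0,0,0,94],[29.5,-15.7,0,0,0,0,94],[29.5,-15.7,0,0,0,0,94],[29.5,-15.7,0,0,0,0,94],[29.5,-15.7,0,0,0,0,94],[29.5,-15.7,0,0,0,0,94],[0,0,0,0,0,-0.078,94],[0,0,0,0,0,-0.078,94],[0,0,0,0,0,-0.078,94],[0,0,0,0,0,0,94]]
  ]
}}

```text
time_s: 1.35
ee_pos: [0.374, -0.3104, 0.3652]
eef_rot: [-3.141, 0.0, 0.677]
force: [0.0, 0.2, -0.0]
grip_width: 0.0939
grip_force: 0.0
```

```bash
python3 - <<'E'
from h import *
o=telemetry.get_obs();print(o["time_s"],np.round(o["qpos"],3),np.round(o["ee_pos"],4),np.round(o["eef_rot"],3))
w=snap("wrist","w1");print(w["origin"],w["rotation"],w["intrinsics"].round(1))
c=w["pixels"];cv2.imwrite("pics/w1v.png",cv2.resize(c,(768,576),interpolation=cv2.INTER_CUBIC)[:,:,::-1])
E
```

```text
1.35 [-0.768  0.084  1.414 -0.     1.645  0.126] [ 0.374  -0.3104  0.3652] [-3.141  0.     0.677]
[ 0.43253007 -0.26240001  0.54493557] [ 2.87348603e+00  1.35734236e-03 -8.94426259e-01] [[330.    0.  256.4]
 [  0.  330.  187.1]
 [  0.    0.    1. ]]
```

View pics/w1v.png

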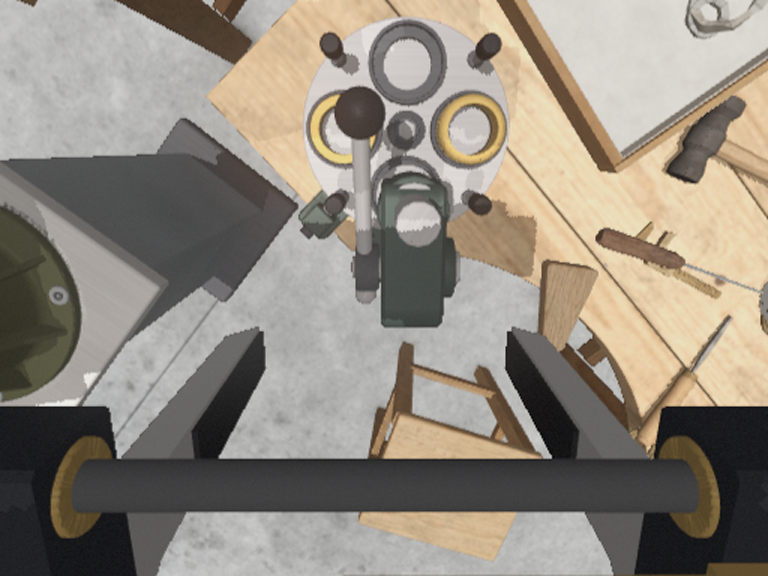

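```bash
cat >> h.py <<'E'
def dark(c,v=60): return cv2.inRange(cv2.cvtColor(c["pixels"],cv2.COLOR_RGB2HSV),(0,0,0),(180,255,v))
def press(p,th):  # dial axis p, x-angle th
    x=np.array([np.cos(th),np.sin(th)]);y=np.array([-x[1],x[0]]); return lambda a: np.r_[p+a[0]*x+a[1]*y, a[2]]
E
python3 - <<'E'
from h import *
w=load("pics/w1.npz");D=load("pics/side0.npz");S=load("pics/scene0.npz")
for b in blobs(brass(w),(195,50,345,125),60):
    e=cv2.fitEllipse(cv2.convexHull(b));print("brass",cv2.boundingRect(b),np.round(e[0],1),np.round(e[1],1),plane(w,e[0],.072).round(4),plane(w,e[0],.058).round(4))
for v in (50,75):
  for b in blobs(dark(w,v),(200,8,345,145),25):
    e=cv2.fitEllipse(b);print("dark",v,cv2.contourArea(b),cv2.boundingRect(b),np.round(e[0],1),np.round(e[1],1),plane(w,e[0],.11).round(4),plane(w,e[0],.048).round(4))
E
```

```text
brass (291, 63, 46, 47) [313.8  85.8] [44.3 46.7] [ 0.4924 -0.3144  0.072 ] [ 0.4941 -0.316   0.058 ]
brass (207, 63, 20, 29) [217.4  77.2] [16.8 31.7] [ 0.4186 -0.2046  0.072 ] [ 0.4182 -0.2029  0.058 ]
dark 75 91.0 (312, 129, 15, 14) [319.1 135.6] [11.4 14.3] [ 0.445 -0.357  0.11 ] [ 0.4467 -0.3705  0.048 ]
dark 75 57.0 (255, 115, 30, 10) [269.6 120.1] [ 8.8 27. ] [ 0.4198 -0.2937  0.11  ] [ 0.418  -0.2981  0.048 ]
dark 75 44.5 (263, 91, 13, 8) [268.5  95. ] [ 6.  12.4] [ 0.4431 -0.2728  0.11  ] [ 0.4446 -0.2743  0.048 ]
dark 75 508.0 (225, 58, 31, 35) [240.4  75. ] [30.1 32.6] [ 0.4398 -0.2302  0.11  ] [ 0.4408 -0.2256  0.048 ]
dark 75 43.5 (214, 25, 15, 14) [219.2  28. ] [12.6 21.6] [ 0.4662 -0.177   0.11  ] [ 0.471  -0.1648  0.048 ]
dark 75 93.0 (317, 22, 16, 19) [324.9  30.9] [12.2 18.1] [ 0.5436 -0.2787  0.11  ] [ 0.5594 -0.281   0.048 ]
```

```bash
python3 - <<'E'
from h import *
w=load("pics/w1.npz");D=load("pics/side0.npz");S=load("pics/scene0.npz")
print("knob",tri((w,(240.4,75)),(D,(290,131.3))),tri((w,(240.4,75)),(D,(290,131.3)),(S,(339.5,136)))[0])
print("postFL",tri((w,(324.9,30.9)),(D,(262,154.2)),(S,(315,145.8))))
print("BL fin",tri((w,(313.8,85.8)),(S,(334,152.5))))
f=press(np.array([.4548,-.2665]),-2.471)
for q in (0,.05,.1,1.37): print(q,f((.107-.125*np.cos(.436+q),-.036,.165+.125*np.sin(.436+q))).round(4))
for n,a in dict(case=(0,-.06,.058),fin=(0,.06,.072),F=(-.06,0,.048),FL=(-.065,.065,.097),FR=(-.065,-.065,.097),hub=(0,0,.05)).items():
    print(n,f(a).round(4),proj(w,f(a)).round(1),proj(D,f(a)).round(1),proj(S,f(a)).round(1))
E
```

```text
knob (array([ 0.4369263 , -0.23883521,  0.22401113]), [np.float64(0.000997311376002385), np.float64(0.0009973113760025584)]) [ 0.43720589 -0.23800185  0.2228143 ]
postFL (array([ 0.54719456, -0.27898805,  0.09582475]), [np.float64(0.00023221837066083446), np.float64(0.0015518901292079837), np.float64(0.001528721343977228)])
BL fin (array([ 0.49248985, -0.31235833,  0.0828758 ]), [np.float64(0.0017536888312301515), np.float64(0.0017536888312301617)])
0 [ 0.4374 -0.2344  0.2178]
0.05 [ 0.4352 -0.2361  0.2234]
0.1 [ 0.4328 -0.238   0.2288]
1.37 [ 0.3258 -0.3229  0.2866]
case [ 0.4175 -0.2195  0.058 ] [226.5  85.3] [290.6 177.9] [333.  183.9]
fin [ 0.4921 -0.3135  0.072 ] [313.2  85.5] [278.6 158.1] [334.4 155.1]
F [ 0.5018 -0.2292  0.048 ] [269.5  40.7] [268.6 174.2] [314.1 171.1]
FL [ 0.5461 -0.277   0.097 ] [323.2  30.3] [261.7 154. ] [315.2 146.3]
FR [ 0.4653 -0.1752  0.097 ] [218.8  29.7] [274.  171.9] [313.  173.7]
hub [ 0.4548 -0.2665  0.05  ] [268.8  85.8] [284.2 171.2] [333.  172.5]
```

Call:
{"method": "carry_out", "body": {
  "plan": [
    [[31.5,-6,0,0,0,0,60],[31.5,-6,0,0,0,0,60],[31.5,-6,0,0,0,0,60],[0,0,0,0,0,0,60],[0,0,30,0,0,0,60],[0,0,30,0,0,0,60],[0,0,30,0,0,0,60],[0,0,25,0,0,0,60],[0,0,22,0,0,0,60],[0,0,20,0,0,0,60],[0,0,0,0,0,0,60]]
  ]
}}

```text
time_s: 2.32
ee_pos: [0.4351, -0.2373, 0.2048]
eef_rot: [-3.136, 0.002, 0.67]
force: [-0.5, 0.3, -0.8]
grip_width: 0.06
grip_force: 0.0
```

```bash
python3 - <<'E'
from h import *
o=telemetry.get_obs();print(np.round(o["qpos"],3),np.round(o["ee_pos"],4),np.round(o["eef_rot"],3),np.round(o["force"],1))
w=snap("wrist","w2")
d=snap("side","d2")
a=cv2.resize(w["pixels"],(400,300));b=cv2.resize(d["pixels"][90:210,240:400],(400,300),interpolation=cv2.INTER_CUBIC)
cv2.imwrite("pics/v2.png",np.hstack([a,b])[:,:,::-1])
E
```

```text
[-0.573  0.183  1.668 -0.     1.297  0.328] [ 0.4351 -0.2373  0.2048] [-3.136e+00  2.000e-03  6.700e-01] [-0.5  0.3 -0.8]
```

View pics/v2.png

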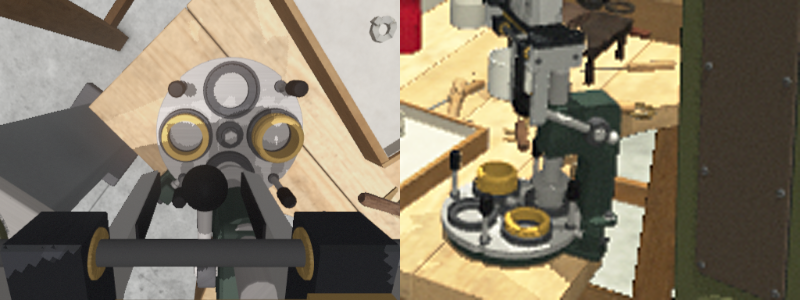

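Call:
{"method": "carry_out", "body": {
  "plan": [
    [[0,0,0,0,0,0,20],[0,0,0,0,0,0,20],[0,0,0,0,0,0,20],[0,0,0,0,0,0,20],[0,0,0,0,0,0,20],[0,0,0,0,0,0,20]]
  ],
  "squeeze": 20
}}

```text
time_s: 2.92
ee_pos: [0.4375, -0.2389, 0.2092]
eef_rot: [3.137, -0.001, 0.672]
force: [6.5, -9.1, -1.1]
grip_width: 0.0309
grip_force: 20.0
```

Call:
{"method": "carry_out", "body": {
  "plan": [
    [[0,2,0,0,0,0,20],[-3.1,0,-5.4,0,0,0,20],[-3.3,0,-5.3,0,0,0,20],[-3.6,0,-5.1,0,0,0,20],[-3.8,0,-5.0,0,0,0,20],[-4.0,0,-4.7,0,0,0,20],[-4.4,0,-4.5,0,0,0,20],[-4.5,0,-4.3,0,0,0,20],[-4.7,0,-4.1,0,0,0,20],[0,0,0,0,0,0,20]]
  ]
}}

```text
time_s: 3.75
ee_pos: [0.4124, -0.2592, 0.2476]
eef_rot: [-3.141, 0.001, 0.672]
force: [-3.4, 5.2, 0.3]
grip_width: 0.0309
grip_force: 20.0
```

Call:
{"method": "carry_out", "body": {
  "plan": [
    [[0,0,0,0,0,0,50],[0,0,0,0,0,0,50],[0,0,0,0,0,0,50],[0,0,-28,0,0,0,50],[0,0,-28,0,0,0,50],[20,0,0,0,0,0,50],[20,0,0,0,0,0,50],[0,0,0,0,0,-0.1208,0],[0,0,0,0,0,-0.1208,0],[0,0,0,0,0,-0.1208,0],[0,0,0,0,0,-0.1208,0],[0,0,0,0,0,-0.1208,0],[0,0,0,0,0,-0.1208,0],[0,0,0,0,0,-0.1208,0],[0,0,0,0,0,-0.1208,0],[0,0,0,0,0,-0.1208,0],[0,0,0,0,0,-0.1208,0],[0,0,0,0,0,-0.1208,0],[0,0,0,0,0,-0.1208,0],[0,0,0,0,0,-0.1208,0]]
  ]
}}

```text
time_s: 5.42
ee_pos: [0.4446, -0.2341, 0.303]
eef_rot: [-3.141, 0.001, 2.249]
force: [0.6, -1.2, -0.2]
grip_width: 0.0008
grip_force: 0.0
```

Call:
{"method": "carry_out", "body": {
  "plan": [
    [[4,0,19,0,0,0,0],[0,0,19,0,0,0,0],[0,0,20,0,0,0,0],[0,-10,0,0,0,0,0],[0,-10,-3,0,0,0,0],[0,-10,-5,0,0,0,0],[0,-10,-4,0,0,0,0],[0,-10,-3,0,0,0,0],[0,-10,-2,0,0,0,0],[0,-10,-2,0,0,0,0],[0,-10,-1,0,0,0,0],[0,-10,0,0,0,0,0],[0,-10,0,0,0,0,0],[0,-10,0,0,0,0,0],[0,-6,0,0,0,0,0],[0,0,0,0,0,0,0]]
  ]
}}

```text
time_s: 6.75
ee_pos: [0.3503, -0.3038, 0.2647]
eef_rot: [-3.141, -0.0, 2.242]
force: [-0.7, 0.2, 0.2]
grip_width: 0.0005
grip_force: 0.0
```

Call:
{"method": "carry_out", "body": {
  "plan": [
    [[0,-3,0,0,0,0,0],[0,-2,0,0,0,0,0],[0,0,0,0,0,0,0]]
  ]
}}

```text
time_s: 7.0
ee_pos: [0.3483, -0.3052, 0.2646]
eef_rot: [3.139, -0.001, 2.244]
force: [9.2, 7.1, -0.8]
grip_width: 0.0003
grip_force: 6.0
```

```bash
python3 - <<'E'
from h import *
o=telemetry.get_obs();print(np.round(o["ee_pos"],4),np.round(o["force"],1))
w=snap("wrist","w3");d=snap("side","d3")
a=cv2.resize(w["pixels"],(400,300));b=cv2.resize(d["pixels"][90:210,240:400],(400,300),interpolation=cv2.INTER_CUBIC)
cv2.imwrite("pics/v3.png",np.hstack([a,b])[:,:,::-1])
E
```

```text
[ 0.3483 -0.3052  0.2646] [ 9.2  7.1 -0.8]
```

View pics/v3.png

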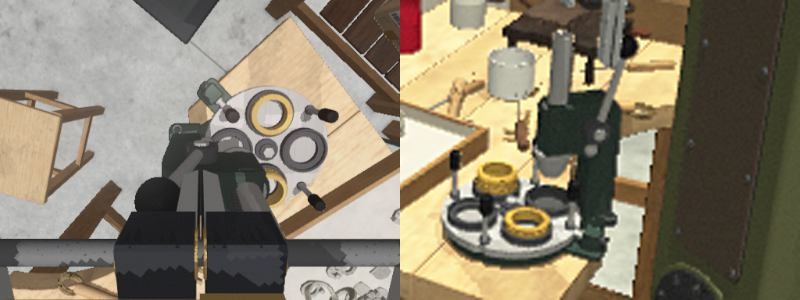

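Call:
{"method": "carry_out", "body": {
  "plan": [
    [[0,6,0,0,0,0,0],[0,6,-10,0,0,0,0],[0,0,-30,0,0,0,0],[0,0,-30,0,0,0,0],[21.3,29.3,0,0,0,0,94],[21.3,29.3,0,0,0,0,94],[21.3,29.3,0,0,0,0,94],[21.3,29.3,0,0,0,0,94],[21.3,29.3,0,0,0,0,94],[21.3,29.3,0,0,0,0,94],[21.3,29.3,0,0,0,0,94],[21.3,29.3,0,0,0,0,94],[21.3,29.3,0,0,0,0,94],[21.3,29.3,0,0,0,0,94],[21.3,29.3,0,0,0,0,94],[21.3,29.3,0,0,0,0,94],[21.3,29.3,0,0,0,0,94],[21.3,29.3,0,0,0,0,94],[21.3,29.3,0,0,0,0,94]]
  ]
}}

```text
time_s: 8.68
ee_pos: [0.5016, 0.2272, 0.3355]
eef_rot: [3.142, 0.001, 2.244]
force: [-0.6, -0.9, 0.7]
grip_width: 0.093
grip_force: 0.0
```

Call:
{"method": "carry_out", "body": {
  "plan": [
    [[0,0,25,0,0,-0.1122,94],[0,0,25,0,0,-0.1122,94],[0,0,25,0,0,-0.1122,94],[0,0,25,0,0,-0.1122,94],[0,0,25,0,0,-0.1122,94],[0,0,15,0,0,-0.1122,94],[0,0,0,0,0,-0.1122,94],[0,0,0,0,0,-0.1122,94],[0,0,0,0,0,0,94],[0,0,0,0,0,0,94]]
  ]
}}

```text
time_s: 9.52
ee_pos: [0.5017, 0.2253, 0.1953]
eef_rot: [-3.141, 0.0, 3.138]
force: [-0.8, 0.2, 0.4]
grip_width: 0.0934
grip_force: 0.0
```

```bash
python3 - <<'E'
from h import *
o=telemetry.get_obs();print(o["time_s"],np.round(o["qpos"],3),np.round(o["ee_pos"],4),np.round(o["eef_rot"],3),np.round(o["force"],1))
w=snap("wrist","w4");S=load("pics/scene0.npz");D=load("pics/side0.npz")
print("pliers tip",plane(S,(176,273),.01),"FL")
print(proj(w,(.5,.2246,.017)))
for b in blobs(brass(w),(60,60,460,370),300):
    e=cv2.fitEllipse(cv2.convexHull(b));print(cv2.boundingRect(b),np.round(e[0],1),np.round(e[1],1),plane(w,e[0],.017).round(4), [np.round(tri((w,e[0]),(c,u))[0],4) for c,u in ((S,(202.85,258.53)),(D,(214.03,268.5)))])
cv2.imwrite("pics/v4.png",w["pixels"][:,:,::-1])
E
```

```text
9.5167 [ 0.356  0.308  1.534 -0.     1.299 -1.211] [0.5017 0.2253 0.1953] [-3.141  0.     3.138] [-0.8  0.2  0.4]
pliers tip [0.51393927 0.30403896 0.01      ] FL
[255.79760204 168.62502315]
(227, 140, 55, 55) [254.  167.3] [54.6 54.8] [0.4985 0.2226 0.017 ] [array([0.5004, 0.2233, 0.0111]), array([0.5005, 0.2227, 0.0105])]
(343, 60, 102, 58) [390.8  80.1] [ 73.8 113.2] [0.4073 0.3646 0.017 ] [array([0.4054, 0.2888, 0.1863]), array([0.4269, 0.3249, 0.1364])]
```

View pics/v4.png

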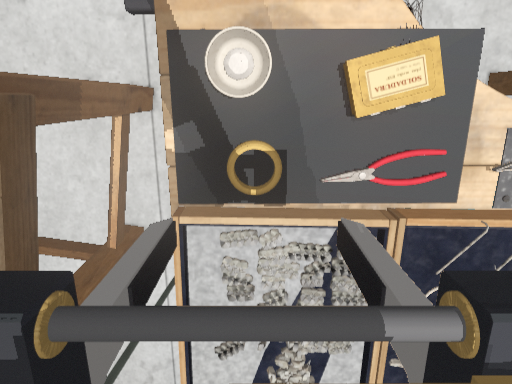

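Call:
{"method": "carry_out", "body": {
  "plan": [
    [[2.2,-2.1,30,0,0,0,82],[0,0,40,0,0,0,82],[0,0,35,0,0,0,82],[0,0,25,0,0,0,82],[0,0,0,0,0,0,82],[0,0,0,0,0,0,82]]
  ]
}}

```text
time_s: 10.07
ee_pos: [0.4993, 0.223, 0.065]
eef_rot: [-3.141, -0.001, 3.139]
force: [-0.2, 0.0, 0.6]
grip_width: 0.0822
grip_force: 0.0
```

```bash
python3 - <<'E'
from h import *
o=telemetry.get_obs();print(np.round(o["ee_pos"],4),np.round(o["eef_rot"],4))
w=snap("wrist","w5");w4=load("pics/w4.npz")
for b in blobs(brass(w),(60,60,460,384),700):
    e=cv2.fitEllipse(cv2.convexHull(b));print(cv2.boundingRect(b),np.round(e[0],1),np.round(e[1],1),plane(w,e[0],.017).round(4),plane(w,e[0],.012).round(4),tri((w,e[0]),(w4,(254,167.3))))
E
```

```text
[0.4993 0.223  0.065 ] [-3.1410e+00 -1.3000e-03  3.1387e+00]
(417, 291, 35, 68) [434.  324.5] [33.  70.3] [0.5984 0.3657 0.017 ] [0.6023 0.3689 0.012 ] (array([0.44739846, 0.23122013, 0.22286092]), [np.float64(0.010382747890189241), np.float64(0.010382747890189213)])
(61, 291, 36, 68) [ 78.9 324.5] [33.1 70. ] [0.5976 0.0794 0.017 ] [0.6014 0.0762 0.012 ] (array([0.44643267, 0.21697075, 0.22473482]), [np.float64(0.011192937889951326), np.float64(0.011192937889951298)])
(172, 262, 172, 24) [263.5 274.6] [ 26.9 193.7] [0.553  0.2282 0.017 ] [0.5559 0.2283 0.012 ] (array([0.4673718 , 0.22443983, 0.16537082]), [np.float64(0.0005625757195150342), np.float64(0.0005625757195150167)])
(215, 166, 83, 81) [255.9 206. ] [81.  83.1] [0.4974 0.2226 0.017 ] [0.4991 0.2226 0.012 ] (array([0.50029788, 0.22254287, 0.00838626]), [np.float64(2.3413119962650457e-06), np.float64(2.3413119963506393e-06)])
(397, 60, 63, 74) [426.4  95.9] [61.1 89.6] [0.4207 0.3363 0.017 ] [0.4207 0.3388 0.012 ] (array([0.43371913, 0.21958331, 0.26523118]), [np.float64(0.01354043873056622), np.float64(0.013540438730566243)])
```

Call:
{"method": "carry_out", "body": {
  "plan": [
    [[0,0,30,0,0,0,82],[0,0,20,0,0,0,82],[0,0,9,0,0,0,82],[0,0,0,0,0,0,82],[0,0,0,0,0,0,50],[0,0,0,0,0,0,50],[0,0,0,0,0,0,50],[0,0,0,0,0,0,50],[0,0,0,0,0,0,50]]
  ],
  "squeeze": 20
}}

```text
time_s: 10.87
ee_pos: [0.5001, 0.2232, 0.0071]
eef_rot: [3.141, 0.002, 3.141]
force: [-0.6, -1.0, 7.7]
grip_width: 0.0602
grip_force: 20.0
```

Call:
{"method": "carry_out", "body": {
  "plan": [
    [[0,0,-5,0,0,0,50],[0,0,-15,0,0,0,50],[0,0,-20,0,0,0,50],[0,0,-25,0,0,0,50],[0,0,-30,0,0,0,50],[0,0,0,0,0,0,50]]
  ]
}}

```text
time_s: 11.37
ee_pos: [0.5015, 0.2238, 0.1067]
eef_rot: [3.139, 0.007, 3.141]
force: [0.9, -0.1, 0.4]
grip_width: 0.0602
grip_force: 20.0
```

```bash
python3 - <<'E'
from h import *
o=telemetry.get_obs();print(np.round(o["ee_pos"],4),np.round(o["eef_rot"],4),np.round(o["force"],1),o["grip_width"])
w=snap("wrist","w6");d=snap("side","d6");s=snap("scene","s6")
u=proj(d,o["ee_pos"]).astype(int);print(u)
a=w["pixels"][150:330,136:376];b=d["pixels"][u[1]-60:u[1]+60,u[0]-80:u[0]+80]
cv2.imwrite("pics/v6.png",np.hstack([cv2.resize(a,(400,300)),cv2.resize(b,(400,300),interpolation=cv2.INTER_CUBIC)])[:,:,::-1])
E
```

```text
[0.5015 0.2238 0.1067] [3.1389 0.0074 3.1408] [ 0.9 -0.1  0.4] 0.06020914962704921
[211 242]
```

View pics/v6.png

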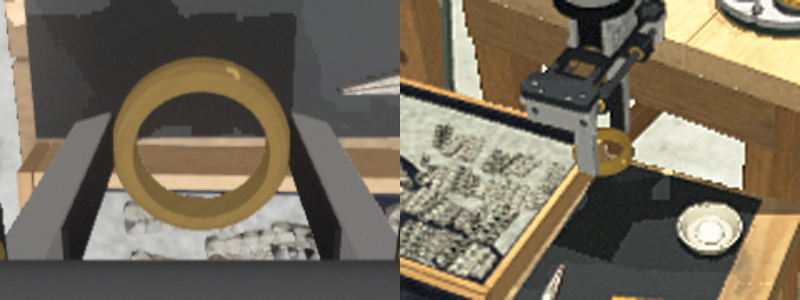

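```bash
python3 - <<'E'
from h import *
w=load("pics/w6.npz");T=np.array([.5015,.2238,.1067])
bs=[b for b in blobs(brass(w,(12,70,60)),(170,150,345,300),1500)]
for b in bs: print("meas",cv2.boundingRect(b),cv2.fitEllipse(cv2.convexHull(b)))
t=np.linspace(0,2*np.pi,200)
for tilt in (-.15,-.08,0,.08,.15):   # tilt about tool y (world y)
    P=[]
    for r,z in ((.031,-.0041),(.031,.006),(.029,.0099)):
        P+=[T+Ro.from_euler('y',tilt).apply([r*np.cos(a),r*np.sin(a),z]) for a in t]
    uv=np.array([proj(w,p) for p in P],np.float32);h=cv2.convexHull(uv)
    print(tilt,cv2.boundingRect(h),np.round(cv2.fitEllipse(h)[1],1))
d=load("pics/d6.npz")
for b in blobs(brass(d,(12,70,60)),(205,230,235,262),60): print("side",cv2.boundingRect(b))
for tilt in (-.15,0,.15):
    P=[T+Ro.from_euler('y',tilt).apply([r*np.cos(a),r*np.sin(a),z]) for a in t for r,z in ((.031,-.0041),(.031,.006),(.029,.0099))]
    print(tilt,cv2.boundingRect(np.array([proj(d,p) for p in P],np.float32)))
E
```

```text
meas (200, 184, 115, 104) ((255.79986572265625, 236.6226043701172), (103.55097198486328, 115.30754852294922), 84.6339340209961)
-0.15 (202, 181, 109, 109) [107.8 108.6]
-0.08 (202, 181, 109, 108) [106.9 108.5]
0 (202, 182, 109, 106) [105.7 108.5]
0.08 (202, 182, 109, 105) [103.9 108.7]
0.15 (202, 183, 109, 103) [101.8 108.9]
side (210, 230, 25, 23)
-0.15 (199, 231, 26, 22)
0 (199, 231, 25, 21)
0.15 (199, 231, 25, 21)
```

```bash
python3 - <<'E'
from h import *
w=load("pics/w3.npz");d=load("pics/d3.npz");w2=load("pics/w2.npz")
C=np.array([.4175,-.2195,.058]);t=np.linspace(0,6.283,100)
print("pred",proj(w,C),proj(d,C),proj(w2,C))
def hull(c,C,h): return cv2.fitEllipse(cv2.convexHull(np.array([proj(c,C+[.031*np.cos(a),.031*np.sin(a),z]) for a in t for z in h],np.float32)))
for n,c,roi in (("w3",w,(300,95,385,190)),("d3",d,(278,165,305,192)),("w2",w2,(195,130,280,215))):
    for b in blobs(brass(c),roi,60):
        e=cv2.fitEllipse(cv2.convexHull(b)); m=hull(c,C,(-.010,0))
        print(n,cv2.boundingRect(b),np.round(e[0],1),np.round(e[1],1),"model",np.round(m[0],1),np.round(m[1],1),plane(c,e[0],.053).round(4),"corr",(plane(c,e[0],.053)-plane(c,m[0],.053)).round(4))
E
```

```text
pred [348.75905748 144.60803043] [290.59665675 177.86796525] [233.97475819 176.13505551]
w3 (320, 120, 55, 53) [347.1 145.8] [52.1 54.6] model [348.  143.7] [52.6 55.2] [ 0.4185 -0.2214  0.053 ] corr [ 0.0009 -0.0025  0.    ]
d3 (282, 172, 18, 13) [290.4 178.3] [12.6 18.9] model [290.5 179.2] [12.1 18.8] [ 0.4192 -0.2239  0.053 ] corr [ 0.0019 -0.005   0.    ]
w2 (207, 146, 60, 60) [236.8 175.6] [60.2 60.3] model [234.2 174.8] [60.7 61.1] [ 0.4186 -0.2219  0.053 ] corr [ 0.001  -0.0026  0.    ]
```

Call:
{"method": "carry_out", "body": {
  "plan": [
    [[0,0,-38.7,0,0,0,50],[0,0,-38.7,0,0,0,50],[0,0,-38.7,0,0,0,50],[0,0,-38.7,0,0,0,50],[6.9,-37.1,0,0,0,0,50],[6.9,-37.1,0,0,0,0,50],[6.9,-37.1,0,0,0,0,50],[6.9,-37.1,0,0,0,0,50],[6.9,-37.1,0,0,0,0,50],[6.9,-37.1,0,0,0,0,50],[6.9,-37.1,0,0,0,0,50],[6.9,-37.1,0,0,0,0,50],[6.9,-37.1,0,0,0,0,50],[6.9,-37.1,0,0,0,0,50],[6.9,-37.1,0,0,0,0,50],[6.9,-37.1,0,0,0,0,50]]
  ]
}}

```text
time_s: 12.85
ee_pos: [0.4152, -0.2238, 0.2544]
eef_rot: [3.14, -0.002, 3.141]
force: [1.2, -0.6, -0.3]
grip_width: 0.0603
grip_force: 20.0
```

Call:
{"method": "carry_out", "body": {
  "plan": [
    [[0,0,0,0,0,0.1202,50],[0,0,0,0,0,0.1202,50],[0,0,0,0,0,0.1202,50],[0,0,0,0,0,0.1202,50],[0,0,0,0,0,0.1202,50],[0,0,0,0,0,0.1202,50],[0,0,0,0,0,0.1202,50],[0,0,0,0,0,0.1202,50],[0,0,0,0,0,0.1202,50],[0,0,0,0,0,0.1202,50],[0,0,0,0,0,0.1202,50],[0,0,0,0,0,0.1202,50],[0,0,0,0,0,0.1202,50],[0,0,0,0,0,0.1202,50],[0,0,0,0,0,0,50],[0,0,0,0,0,0,50]]
  ]
}}

```text
time_s: 14.18
ee_pos: [0.4161, -0.2221, 0.2546]
eef_rot: [-3.14, -0.001, 1.462]
force: [-0.1, 0.3, -1.1]
grip_width: 0.06
grip_force: 20.0
```

```bash
python3 - <<'E'
from h import *
o=telemetry.get_obs();T=o["ee_pos"];print(o["time_s"],np.round(T,4),np.round(o["eef_rot"],4),np.round(o["force"],1),o["grip_width"])
w=snap("wrist","w7")
C=np.array([.4185,-.2221,.058]);print("case",proj(w,C),"bezel",proj(w,T+np.array([0,0,.01])))
for b in blobs(brass(w),(100,60,420,300),200): print(cv2.boundingRect(b),cv2.contourArea(b),np.round(cv2.fitEllipse(cv2.convexHull(b))[0],1))
cv2.imwrite("pics/v7.png",w["pixels"][:,:,::-1])
E
```

```text
14.1833 [ 0.4161 -0.2221  0.2546] [-3.1399e+00 -9.0000e-04  1.4618e+00] [-0.1  0.3 -1.1] 0.059963727698513165
case [260.36165092 165.10158044] bezel [259.26925016 239.25100137]
(204, 138, 152, 151) 11266.5 [276.9 215.8]
```

View pics/v7.png

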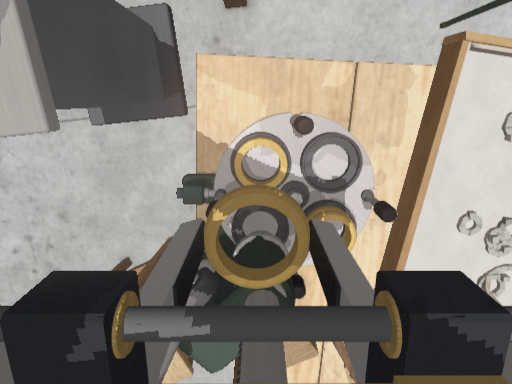

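```bash
python3 - <<'E'
from h import *
from scipy.optimize import least_squares
w=load("pics/w7.npz");m=brass(w,(12,90,70))
def outer(cx,cy,angs,r0,r1):
    P=[]
    for a in np.radians(angs):
        rr=[r for r in np.arange(r0,r1,.5) if m[int(round(cy+r*np.sin(a))),int(round(cx+r*np.cos(a)))]]
        if rr: P.append((cx+rr[-1]*np.cos(a),cy+rr[-1]*np.sin(a)))
    return np.array(P)
def fit(P):
    f=lambda v:np.hypot(P[:,0]-v[0],P[:,1]-v[1])-v[2]
    s=least_squares(f,[*P.mean(0),25],loss="soft_l1");return s.x,np.abs(s.fun).max()
A=outer(261,162,range(160,380,5),15,33);ca,ra=fit(A);print("case",ca,ra)
B=outer(257,237,list(range(200,340,5))+list(range(40,140,5)),40,60);cb,rb=fit(B);print("bez",cb,rb)
t=np.radians(np.arange(0,360,3));T=np.array([.4161,-.2221,.2546])
def model(C,h,mask):
    P=np.array([proj(w,C+[r*np.cos(a),r*np.sin(a),z]) for a in t for z,r in h],np.float32);H=cv2.convexHull(P)[:,0]
    an=np.degrees(np.arctan2(H[:,1]-H[:,1].mean(),H[:,0]-H[:,0].mean()))%360
    return fit(H[mask(an)])
C=np.array([.4185,-.2221,.058])
mc,_=model(C,((-.01,.031),(0,.031)),lambda a:(a>155)|(a<20));print("model case",mc)
mb,_=model(T+[0,0,.0],((-.0041,.031),(.006,.031),(.0099,.029)),lambda a:((a>200)&(a<340))|((a>40)&(a<140)));print("model bez",mb)
d=plane(w,ca[:2],.053)-plane(w,mc[:2],.053);e=plane(w,cb[:2],.2576)-plane(w,mb[:2],.2576)
print("case",(C+d).round(4),"bezel-TCP",e.round(4))
E
```

```text
case [260.3732243  163.93521593  26.51090008] 0.8738104488851661
bez [256.41279567 235.60518068  52.86740983] 6.5945362091382265
model case [260.35529496 164.04816155  26.67041638]
model bez [259.27122489 232.27364379  53.28825318]
case [ 0.4185 -0.222   0.058 ] bezel-TCP [-0.0019 -0.0019  0.    ]
```

Call:
{"method": "carry_out", "body": {
  "plan": [
    [[0.3,3,30,0,0,0,50],[0,0,35,0,0,0,50],[0,0,35,0,0,0,50],[0,0,25,0,0,0,50],[0,0,20,0,0,0,50],[0,0,20,0,0,0,50],[0,0,12,0,0,0,50],[0,0,7,0,0,0,50],[0,0,0,0,0,0,50],[0,0,0,0,0,0,50]]
  ]
}}

```text
time_s: 15.07
ee_pos: [0.4194, -0.2223, 0.0719]
eef_rot: [-3.142, -0.0, 1.459]
force: [0.4, -0.6, -1.6]
grip_width: 0.0601
grip_force: 20.0
```

```bash
python3 - <<'E'
from h import *
o=telemetry.get_obs();T=o["ee_pos"];print(o["time_s"],np.round(T,4),np.round(o["eef_rot"],4),np.round(o["force"],1),o["grip_width"])
w=snap("wrist","w8");d=snap("side","d8");s=snap("scene","s8")
u=proj(d,T).astype(int)
v=proj(s,T).astype(int);print(u,v)
a=w["pixels"][130:310,136:376];b=d["pixels"][u[1]-30:u[1]+30,u[0]-40:u[0]+40]
cv2.imwrite("pics/v8.png",np.hstack([cv2.resize(a,(400,300),interpolation=cv2.INTER_CUBIC),cv2.resize(b,(400,300),interpolation=cv2.INTER_CUBIC)])[:,:,::-1])
E
```

```text
15.0667 [ 0.4194 -0.2223  0.0719] [-3.1415 -0.      1.4595] [ 0.4 -0.6 -1.6] 0.0600578290086679
[290 173] [333 179]
```

View pics/v8.png

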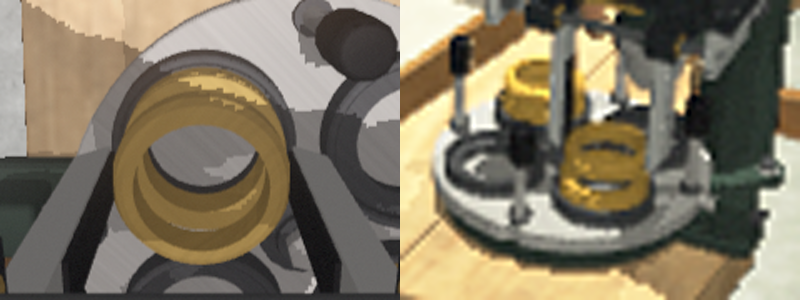

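```bash
python3 - <<'E'
from h import *
w=load("pics/w8.npz");m=brass(w,(12,70,60));T=np.array([.4194,-.2223,.0719]);C=np.array([.4185,-.222,.058])
k=np.zeros_like(m);k[150:300,196:320]=m[150:300,196:320]
n,l,st,_=cv2.connectedComponentsWithStats(k);i=1+st[1:,4].argmax();mm=l==i;print("blob",st[i])
ys=np.where(mm)[0];
for c in (240,250,257,265,275):
    r=np.where(mm[:,c])[0];print(c,r.min(),r.max(),end="; ")
for r in (230,240,250,260):
    x=np.where(mm[r])[0];print("row",r,x.min(),x.max(),(x.min()+x.max())/2,end="; ")
t=np.radians(np.arange(0,360,3))
def bb(C,h):
    P=np.array([proj(w,C+[r*np.cos(a),r*np.sin(a),z]) for a in t for z,r in h]);return P.min(0).round(1),P.max(0).round(1)
print("\ncase",bb(C,((-.01,.031),(0,.031))),"die",bb(C,((-.01,.0365),)));print("bez",bb(T,((-.0041,.031),(.006,.031),(.0099,.029))))
E
```

```text
blob [ 204  170  106  119 8040]
240 174 286; 250 171 288; 257 170 288; 265 171 287; 275 174 285; row 230 204 309 256.5; row 240 204 309 256.5; row 250 204 308 256.0; row 260 209 304 256.5; 
case (array([208.1, 171.3]), array([307. , 267.6])) die (array([201.9, 162.8]), array([313.2, 267.5]))
bez (array([204.7, 179.2]), array([313.8, 285.3]))
```

Call:
{"method": "carry_out", "body": {
  "plan": [
    [[1.5,0.6,4,0,0,0,50],[0,0,3,0,0,0,50],[0,0,1.5,0,0,0,50],[0,0,1,0,0,0,50],[0,0,0,0,0,0,50],[0,0,0,0,0,0,50]]
  ]
}}

```text
time_s: 15.72
ee_pos: [0.4201, -0.2208, 0.0621]
eef_rot: [3.142, 0.0, 1.458]
force: [0.6, -0.2, -1.6]
grip_width: 0.0604
grip_force: 20.0
```

Call:
{"method": "carry_out", "body": {
  "plan": [
    [[0,0,1,0,0,0,50],[0,0,0,0,0,0,50],[0,0,0,0,0,0,50]]
  ]
}}

```text
time_s: 15.97
ee_pos: [0.4201, -0.2209, 0.0619]
eef_rot: [3.141, 0.0, 1.458]
force: [-4.2, 3.2, 12.4]
grip_width: 0.0599
grip_force: 20.0
```

Call:
{"method": "carry_out", "body": {
  "plan": [
    [[0,0,-0.7,0,0,0,60],[0,0,0,0,0,0,64],[0,0,0,0,0,0,68],[0,0,0,0,0,0,74],[0,0,0,0,0,0,74],[0,0,-3,0,0,0,74],[0,0,-15,0,0,0,74],[0,0,-30,0,0,0,74],[0,0,-40,0,0,0,74],[0,0,-40,0,0,0,74],[0,0,0,0,0,0,74]]
  ]
}}

```text
time_s: 16.88
ee_pos: [0.4222, -0.2221, 0.1971]
eef_rot: [3.132, 0.005, 1.458]
force: [0.2, -0.9, 1.1]
grip_width: 0.0739
grip_force: 0.0
```

```bash
python3 - <<'E'
from h import *
o=telemetry.get_obs();T=o["ee_pos"];print(o["time_s"],np.round(T,4),np.round(o["force"],1),o["grip_width"])
w=snap("wrist","w9");d=snap("side","d9");s=snap("scene","s9")
u=proj(w,(.4185,-.222,.06)).astype(int);v=proj(d,(.4185,-.222,.06)).astype(int);print(u,v)
a=w["pixels"][u[1]-45:u[1]+45,u[0]-60:u[0]+60];b=d["pixels"][v[1]-30:v[1]+30,v[0]-40:v[0]+40]
cv2.imwrite("pics/v9.png",np.hstack([cv2.resize(a,(400,300),interpolation=cv2.INTER_CUBIC),cv2.resize(b,(400,300),interpolation=cv2.INTER_CUBIC)])[:,:,::-1])
E
```

```text
16.8833 [ 0.4222 -0.2221  0.1971] [ 0.2 -0.9  1.1] 0.07388370935373467
[253 176] [290 176]
```

View pics/v9.png

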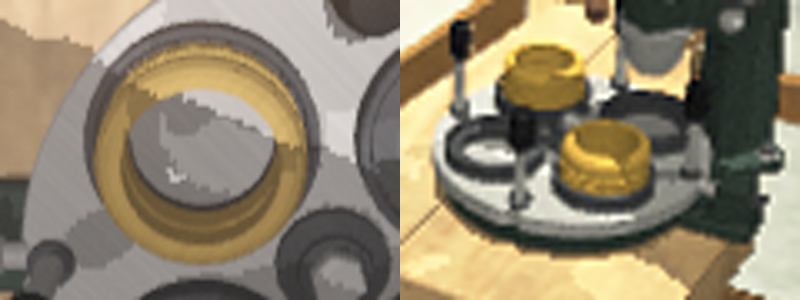

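```bash
python3 - <<'E'
from h import *
t=np.radians(np.arange(0,360,2))
def bb(c,C,h):
    P=np.array([proj(c,C+[r*np.cos(a),r*np.sin(a),z]) for a in t for z,r in h],np.float32)
    b=np.r_[P.min(0),P.max(0)];return b
C=np.array([.4185,-.222,.058])
for n,c,roi in (("w9",load("pics/w9.npz"),(200,120,310,230)),("d9",load("pics/d9.npz"),(275,160,308,195)),("s9",load("pics/s9.npz"),(315,160,352,200))):
    for b in blobs(brass(c,(12,80,60)),roi,80):
        x,y,ww,hh=cv2.boundingRect(b);M=bb(c,C,((-.01,.031),(.010,.031),(.014,.029)));L=bb(c,C,((-.01,.031),(0,.031)))
        print(n,"meas",(x,y,x+ww-1,y+hh-1),"stack model",M.round(1),"case only",L.round(1),"mm/px",round(1e3*np.linalg.norm(plane(c,(x,y),.07)-plane(c,(x+1,y),.07)),2))
E
```

```text
w9 meas (221, 143, 285, 209) stack model [220.9 143.8 285.3 209.3] case only [221.9 143.8 284.3 206. ] mm/px 0.93
w9 meas (200, 140, 220, 183) stack model [220.9 143.8 285.3 209.3] case only [221.9 143.8 284.3 206. ] mm/px 0.92
d9 meas (282, 169, 299, 184) stack model [281.5 169.7 299.6 184.7] case only [281.5 172.8 299.4 184.7] mm/px 3.57
```

Call:
{"method": "carry_out", "body": {
  "plan": [
    [[0,0,-38,0,0,0,60],[-10.5,32.5,0,0,0,0,60],[-10.5,32.5,0,0,0,0,60],[-10.5,32.5,0,0,0,0,60],[-10.5,32.5,0,0,0,0,60],[0,0,0,0,0,0.1124,60],[0,0,0,0,0,0.1124,60],[0,0,0,0,0,0.1124,60],[0,0,0,0,0,0.1124,60],[0,0,0,0,0,0.1124,60],[0,0,0,0,0,0.1124,60],[0,0,0,0,0,0.1124,60],[0,0,0,0,0,0.1124,60],[0,0,0,0,0,0.1124,60],[0,0,0,0,0,0.1124,60],[0,0,0,0,0,0.1124,60],[0,0,0,0,0,0.1124,60],[0,0,0,0,0,0.1124,60],[0,0,0,0,0,0.1124,60],[0,0,0,0,0,0,60]]
  ]
}}

```text
time_s: 18.7
ee_pos: [0.5441, -0.277, 0.2258]
eef_rot: [-3.14, 0.003, -0.121]
force: [0.9, -0.3, -0.4]
grip_width: 0.0598
grip_force: 0.0
```

```bash
python3 - <<'E'
from h import *
o=telemetry.get_obs();T=o["ee_pos"];print(o["time_s"],np.round(T,4),np.round(o["eef_rot"],4),np.round(o["qpos"],2))
w=snap("wrist","w10");u=proj(w,(.5468,-.2785,.11));print("pred top",u,proj(w,(.5468,-.2785,.08)))
x,y=u.astype(int)
for v in (50,75):
  for b in blobs(dark(w,v),(x-35,y-35,x+35,y+35),40): e=cv2.fitEllipse(b);print(v,cv2.contourArea(b),cv2.boundingRect(b),np.round(e,1) if 0 else np.round(e[0],1),plane(w,e[0],.105).round(4))
E
```

```text
18.7 [ 0.5441 -0.277   0.2258] [-3.1403e+00  2.9000e-03 -1.2110e-01] [-0.53  0.42  1.3   0.    1.41  1.16]
pred top [257.72721425 177.62035766] [257.64982811 170.47727477]
75 64.5 (225, 174, 28, 38) [225.9 197.7] [ 0.5297 -0.2459  0.105 ]
75 144.5 (264, 173, 28, 39) [285.3 195.1] [ 0.5254 -0.3023  0.105 ]
75 303.0 (250, 163, 18, 22) [258.3 173.6] [ 0.5494 -0.2794  0.105 ]
```

Call:
{"method": "carry_out", "body": {
  "plan": [
    [[3.6,1.6,35,0,0,0,60],[0,0,38,0,0,0,60],[0,0,35,0,0,0,60],[0,0,25,0,0,0,60],[0,0,14,0,0,0,60],[0,0,0,0,0,0,60],[0,0,0,0,0,0,10],[0,0,0,0,0,0,10],[0,0,0,0,0,0,10],[0,0,0,0,0,0,10],[0,0,0,0,0,0,10],[0,0,0,0,0,0,10],[0,0,0,0,0,0,10]]
  ],
  "squeeze": 25
}}

```text
time_s: 19.83
ee_pos: [0.548, -0.2792, 0.0812]
eef_rot: [3.142, -0.0, -0.115]
force: [-0.8, 0.7, 3.0]
grip_width: 0.0176
grip_force: 25.0
```

Call:
{"method": "carry_out", "body": {
  "plan": [
    [[-0.06,-2.4,0,0,0,-0.026,10],[-0.06,-2.4,0,0,0,-0.026,10],[-0.13,-4.84,0,0,0,-0.0523,10],[-0.13,-4.84,0,0,0,-0.0523,10],[-0.13,-4.84,0,0,0,-0.0523,10],[-0.13,-4.84,0,0,0,-0.0523,10],[-0.13,-4.84,0,0,0,-0.0523,10],[-0.13,-4.84,0,0,0,-0.0523,10],[-0.13,-4.84,0,0,0,-0.0523,10],[-0.13,-4.84,0,0,0,-0.0523,10],[-0.13,-4.84,0,0,0,-0.0523,10],[-0.13,-4.84,0,0,0,-0.0523,10],[-0.13,-4.84,0,0,0,-0.0523,10],[-0.13,-4.84,0,0,0,-0.0523,10],[-0.13,-4.84,0,0,0,-0.0523,10],[-0.13,-4.84,0,0,0,-0.0523,10]]
  ]
}}

```text
time_s: 21.17
ee_pos: [0.5283, -0.2119, 0.0811]
eef_rot: [3.14, 0.001, 0.672]
force: [-1.5, -7.4, 2.4]
grip_width: 0.0174
grip_force: 25.0
```

Call:
{"method": "carry_out", "body": {
  "plan": [
    [[-0.13,-4.84,0,0,0,-0.0523,10],[-0.13,-4.84,0,0,0,-0.0523,10],[-0.13,-4.84,0,0,0,-0.0523,10],[-0.13,-4.84,0,0,0,-0.0523,10],[-0.13,-4.84,0,0,0,-0.0523,10],[-0.13,-4.84,0,0,0,-0.0523,10],[-0.13,-4.84,0,0,0,-0.0523,10],[-0.13,-4.84,0,0,0,-0.0523,10],[-0.13,-4.84,0,0,0,-0.0523,10],[-0.13,-4.84,0,0,0,-0.0523,10],[-0.13,-4.84,0,0,0,-0.0523,10],[-0.13,-4.84,0,0,0,-0.0523,10],[-0.13,-4.84,0,0,0,-0.0523,10],[-0.06,-2.42,0,0,0,-0.0262,10],[-0.06,-2.42,0,0,0,-0.0262,10],[-0.06,-2.42,0,0,0,-0.0262,10],[-0.06,-2.42,0,0,0,-0.0262,10],[0,0,0,0,0,0,10],[0,0,0,0,0,0,10]]
  ]
}}

```text
time_s: 22.75
ee_pos: [0.4669, -0.1785, 0.0811]
eef_rot: [3.14, 0.003, 1.454]
force: [0.6, -13.5, -5.0]
grip_width: 0.0175
grip_force: 25.0
```

Call:
{"method": "carry_out", "body": {
  "plan": [
    [[0,0,0,0,0,0,50],[0,0,0,0,0,0,50],[0,0,0,0,0,0,50],[0,0,0,0,0,0,50],[0,0,-25,0,0,0,50],[0,0,-35,0,0,0,50],[0,0,-40,0,0,0,50],[0,0,-40,0,0,0,50],[0,0,-40,0,0,0,50],[0,0,-40,0,0,0,50],[0,0,-40,0,0,0,50],[0,0,0,0,0,0,50]]
  ]
}}

```text
time_s: 23.75
ee_pos: [0.4677, -0.177, 0.3486]
eef_rot: [3.131, 0.003, 1.454]
force: [-0.4, 0.5, -0.3]
grip_width: 0.0499
grip_force: 0.0
```

```bash
python3 - <<'E'
from h import *
o=telemetry.get_obs();T=o["ee_pos"];print(o["time_s"],np.round(T,4),np.round(o["eef_rot"],4),np.round(o["force"],1))
w=snap("wrist","w11");d=snap("side","d11");snap("scene","s11")
f=press(np.array([.4555,-.268]),-2.471);print(proj(w,f((.06,0,.07))),proj(d,f((.06,0,.07))),proj(w,f((.136,-.036,.287))),proj(d,f((.136,-.036,.287))))
a=w["pixels"];b=d["pixels"][90:210,240:400]
cv2.imwrite("pics/v11.png",np.hstack([cv2.resize(a,(400,300),interpolation=cv2.INTER_AREA),cv2.resize(b,(400,300),interpolation=cv2.INTER_CUBIC)])[:,:,::-1])
E
```

```text
23.75 [ 0.4677 -0.177   0.3486] [3.1312 0.0032 1.4538] [-0.4  0.5 -0.3]
[226.72097548 241.1774129 ] [299.75714298 163.7947943 ] [120.28861284 373.85032652] [330.30610611 108.82598216]
```

View pics/v11.png

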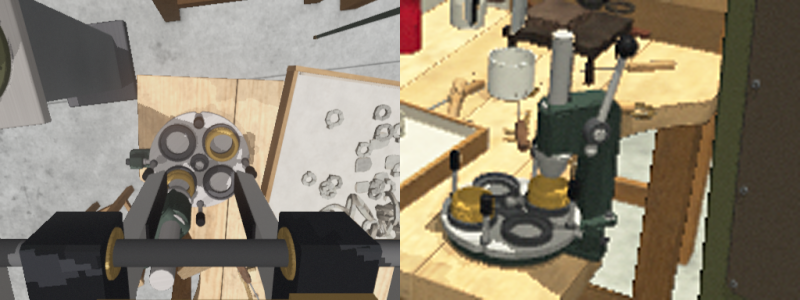

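```bash
python3 - <<'E'
from h import *
w=load("pics/w11.npz");d=load("pics/d11.npz");f=press(np.array([.4555,-.268]),-2.471)
t=np.radians(np.arange(0,360,2))
def bb(c,C,h):
    P=np.array([proj(c,C+[r*np.cos(a),r*np.sin(a),z]) for a in t for z,r in h],np.float32);return np.r_[P.min(0),P.max(0)].round(1)
H=((.006,.031),(.026,.031),(.030,.029))
for n,c,A,R_ in (("fin",w,(-.06,0,.042),(245,150,325,225)),("stack",w,(.06,0,.042),(195,205,260,260)),("fin",d,(-.06,0,.042),(255,160,278,185)),("stack",d,(.06,0,.042),(287,150,312,178))):
    for b in blobs(brass(c,(12,80,50)),R_,60):
        x,y,a,e=cv2.boundingRect(b);print(n,(x,y,x+a-1,y+e-1),bb(c,f(A),H))
E
```

```text
fin (311, 172, 324, 209) [262.2 162.5 305.3 206.6]
fin (262, 163, 305, 206) [262.2 162.5 305.3 206.6]
stack (213, 217, 248, 251) [206.3 216.7 247.5 259.2]
fin (255, 160, 276, 184) [259.9 164.1 277.4 178.6]
stack (287, 150, 310, 173) [290.9 159.4 308.3 173.4]
```

Call:
{"method": "carry_out", "body": {
  "plan": [
    [[-24,-19,0,0,0,0,0],[-24,-19,0,0,0,0,0],[-24,-19,0,0,0,0,0],[-24,-19,0,0,0,0,0],[-24,-19,0,0,0,0,0],[-24,-19,0,0,0,0,0],[-24,-19,0,0,0,0,0],[-24,-19,0,0,0,0,0],[0,0,0,0,0,-0.113,0],[0,0,0,0,0,-0.113,0],[0,0,0,0,0,-0.113,0],[0,0,0,0,0,-0.113,0],[0,0,0,0,0,-0.113,0],[0,0,0,0,0,-0.113,0],[0,0,0,0,0,-0.113,0],[0,0,0,0,0,0,0]]
  ]
}}

```text
time_s: 25.23
ee_pos: [0.293, -0.3493, 0.3392]
eef_rot: [3.141, -0.003, 2.25]
force: [0.1, -0.3, 0.4]
grip_width: 0.0004
grip_force: 0.0
```

```bash
python3 - <<'E'
from h import *
o=telemetry.get_obs();T=o["ee_pos"];print(np.round(T,4),np.round(o["eef_rot"],4),np.round(o["qpos"],2))
p=np.array([.4555,-.268]);x=np.array([np.cos(-2.471),np.sin(-2.471)]);y=np.array([-x[1],x[0]])
print("press xy",(T[:2]-p)@x,(T[:2]-p)@y)
w=snap("wrist","w12");f=press(p,-2.471);k=f((.136,-.036,.287));print("knob pred",proj(w,k),k)
u=proj(w,k).astype(int)
for b in blobs(dark(w,60),(max(u[0]-60,0),max(u[1]-60,0),u[0]+60,u[1]+60),150): e=cv2.fitEllipse(b);print(cv2.contourArea(b),cv2.boundingRect(b),np.round(e[0],1),np.round(e[1],1))
E
```

```text
[ 0.293  -0.3493  0.3392] [ 3.1414e+00 -2.9000e-03  2.2499e+00] [-0.95  0.02  1.54  0.    1.59 -1.63]
press xy 0.1777946178269994 -0.037314922505026035
knob pred [314.48709661 208.10852397] [ 0.32657811 -0.32431293  0.287     ]
203.5 (254, 221, 7, 47) [256.7 244.9] [ 6.  58.5]
356.0 (351, 211, 23, 32) [361.9 227.3] [19.4 30.5]
3329.5 (272, 162, 102, 78) [316.3 198.3] [69.7 92.8]
```

Call:
{"method": "carry_out", "body": {
  "plan": [
    [[0,0,32,0,0,0,0],[0,0,25,0,0,0,0],[0,0,10,0,0,0,0],[0,9.6,0,0,0,0,0],[0,9.6,0,0,0,0,0],[0,9.6,0,0,0,0,0],[0,9.6,0,0,0,0,0],[0,9.6,0,0,0,0,0],[0,9.6,0,0,0,0,0],[0,9.6,0,0,0,0,0],[0,9.6,0,0,0,0,0],[0,9.6,0,0,0,0,0],[0,9.6,0,0,0,0,0],[0,9.6,0,0,0,0,0],[0,9.6,0,0,0,0,0],[0,9.6,0,0,0,0,0],[0,0,0,0,0,0,0]]
  ]
}}

```text
time_s: 26.7
ee_pos: [0.392, -0.2707, 0.2738]
eef_rot: [3.141, -0.0, 2.245]
force: [-0.1, -0.6, 0.5]
grip_width: 0.0004
grip_force: 0.0
```

```bash
cat >> h.py <<'E'
def stat():
    o=telemetry.get_obs();T=o["ee_pos"];p=np.array([.4555,-.268]);x=np.array([np.cos(-2.471),np.sin(-2.471)]);y=np.array([-x[1],x[0]])
    print("t",round(o["time_s"],2),"press",np.round([(T[:2]-p)@x*1e3,(T[:2]-p)@y*1e3,T[2]*1e3],1),"yaw",round(o["eef_rot"][2],3),"F",np.round(o["force"],1))
E
python3 - <<'E'
from h import *
stat();d=snap("side","d12");f=press(np.array([.4555,-.268]),-2.471)
for q in (.4,.45,.5,.6): print(q,proj(d,f((.107-.125*np.cos(.436+q),-.036,.165+.125*np.sin(.436+q)))).round(1), "ramtop",proj(d,f((.06,0,.249+.037*q))).round(1))
u=proj(d,f((.028,-.036,.262))).astype(int);print(u)
for b in blobs(dark(d,45),(u[0]-14,u[1]-14,u[0]+14,u[1]+14),20):e=cv2.fitEllipse(b);print(cv2.contourArea(b),cv2.boundingRect(b),np.round(e[0],1))
for z in range(-16,17,2): print("".join("%4d"%v for v in d["pixels"][u[1]+z,u[0]-14:u[0]+24:2].mean(1)))
E
```

```text
t 26.7 press [ 51.5 -37.4 273.8] yaw 2.245 F [-0.1 -0.6  0.5]
0.4 [298.1 121. ] ramtop [304.1 113.8]
0.45 [299.6 119.7] ramtop [304.2 113.3]
0.5 [301.  118.4] ramtop [304.2 112.8]
0.6 [304.2 116.1] ramtop [304.3 111.7]
[299 119]
54.0 (297, 113, 9, 10) [301.2 117.6]
22.0 (285, 105, 18, 4) [294.8 106.3]
  33  30  34  33  33  51  54  52  56  58 102 132  99 131 157  53  62  60  66
  35  37  32  36  34  37  30  33  34  65 106 132  74 135  44  50  55  58  59
  25 221 210 204  87  25  27  33  35  48 109 130  54 133  59  69  64  62  29
 187 177 217 214 212 215 215  79 101  48 109 132  59 132  28  47  35  30  22
 188 183 170 156 194 204 205 221 169 123 106 132  58 135  19  36  36  42 232
 184 180 172 156 139 181 225 217  26  47 106 128  74 133 233  17  44 229 219
 188 181 237 164 152 225 167  12  21  17  44 130  98 217 222  23  97 218 219
 188 185 185 175 165 227   0  17  23  20  25 118 227 222 219  27  47 120 122
 186 184 183 173 164 226  33  16  21  18  35 101 205 226 221  34  96 214 211
 186 186 180 175 168 226 220  18  13  18  78  99 201 217 208  31  91 210 209
 183 183 181 172 187 216 221 200  88 108 116 103 214 207 107  33 133 216 206
 185 185 182 170 159 123 228 154 103 110 102 113 217 211 219 222 180 173 189
 181 187 173 155  84 230 222 105 107 108 108 107 105  37  39  42  46  47  37
 196 188 137 231 227 224  23  76 110 108 111  73 115  94  46  46  47  46  48
 227 143 226 224 226  42 100  65 105 111 105  27  99 118  56  47  50  48  48
 223 153 223 221 225  70  67  49  35  41  42  41  44 111 112  40  40  37  41
 213 132 204 129 224  14  31  39  42  42  42  39  37  65 111 134  35  41  42
```

Call:
{"method": "carry_out", "body": {
  "plan": [
    [[0,-2,0,0,0,0,0],[-1,0,-18,0,0,0,0],[0,20,0,0,0,0,0],[0,0,0,0,0,0,0],[0,0,6,0,0,0,0],[0,0,5,0,0,0,0],[0,5,3.9,0,0,0,0],[0,4.7,4.1,0,0,0,0],[0,4.5,4.3,0,0,0,0],[0,0,0,0,0,0,0]]
  ]
}}

```text
time_s: 27.58
ee_pos: [0.4165, -0.2521, 0.2673]
eef_rot: [-3.141, -0.001, 2.245]
force: [0.3, 0.3, 0.4]
grip_width: 0.0003
grip_force: 0.1
```

```bash
python3 - <<'E'
from h import *
stat();d=snap("side","d13");f=press(np.array([.4555,-.268]),-2.471)
for q in (.2,.3,.35,.4,.5): print(q,proj(d,f((.107-.125*np.cos(.436+q),-.036,.165+.125*np.sin(.436+q)))).round(1))
for b in blobs(dark(d,35),(282,110,310,138),20):e=cv2.fitEllipse(b);print(cv2.contourArea(b),cv2.boundingRect(b),np.round(e[0],1))
E
```

```text
t 27.58 press [ 20.6 -36.7 267.3] yaw 2.245 F [0.3 0.3 0.4]
0.2 [293.  126.9]
0.3 [295.4 123.8]
0.35 [296.8 122.4]
0.4 [298.1 121. ]
0.5 [301.  118.4]
46.0 (292, 118, 9, 9) [296.  122.3]
```

Call:
{"method": "carry_out", "body": {
  "plan": [
    [[0,2.2,2.2,0,0,0,0],[0,2.2,2.3,0,0,0,0],[0,2,2.3,0,0,0,0],[0,2,2.4,0,0,0,0],[0,1.9,2.5,0,0,0,0],[0,1.9,2.5,0,0,0,0],[0,1.8,2.5,0,0,0,0],[0,1.8,2.6,0,0,0,0],[0,1.7,2.6,0,0,0,0],[0,1.6,2.7,0,0,0,0],[0,0,0,0,0,0,0]]
  ]
}}

```text
time_s: 28.55
ee_pos: [0.4314, -0.2403, 0.2432]
eef_rot: [-3.141, -0.001, 2.244]
force: [0.5, -0.1, -0.5]
grip_width: 0.0001
grip_force: 0.0
```

Call:
{"method": "carry_out", "body": {
  "plan": [
    [[0,1,1.8,0,0,0,0],[0,1,1.8,0,0,0,0],[0,1,1.8,0,0,0,0],[0,0,0,0,0,0,0]]
  ]
}}

```text
time_s: 28.88
ee_pos: [0.4338, -0.2387, 0.2387]
eef_rot: [-3.141, 0.0, 2.244]
force: [-1.9, -0.1, 5.5]
grip_width: 0.0004
grip_force: 2.9
```

```bash
python3 - <<'E'
from h import *
stat();d=snap("side","d14");f=press(np.array([.4555,-.268]),-2.471)
for q in (0,.05,.1,.2): print(q,proj(d,f((.107-.125*np.cos(.436+q),-.036,.165+.125*np.sin(.436+q)))).round(1),.181+.125*np.sin(.436+q))
for b in blobs(dark(d,35),(278,112,302,142),20):e=cv2.fitEllipse(b);print(cv2.contourArea(b),cv2.boundingRect(b),np.round(e[0],1))
E
```

```text
t 28.88 press [ -1.2 -36.4 238.7] yaw 2.244 F [-1.9 -0.1  5.5]
0 [289.  133.3] 0.2337896325690774
0.05 [289.9 131.6] 0.2393866001432719
0.1 [290.8 130. ] 0.24483763162426175
0.2 [293.  126.9] 0.25524778616617194
39.5 (286, 127, 9, 9) [289.6 131.2]
```

Call:
{"method": "carry_out", "body": {
  "plan": [
    [[0,0.3,1,0,0,0,0],[0,0.3,1,0,0,0,0],[0,0,0,0,0,0,0]]
  ]
}}

```text
time_s: 29.18
ee_pos: [0.4343, -0.2386, 0.2379]
eef_rot: [-3.141, 0.002, 2.244]
force: [-4.7, 1.7, 13.1]
grip_width: 0.0006
grip_force: 7.0
```

Call:
{"method": "carry_out", "body": {
  "plan": [
    [[0,0.2,1.2,0,0,0,0],[0,0.2,1.2,0,0,0,0],[0,0,0.6,0,0,0,0],[0,0,0,0,0,0,0],[0,0,0,0,0,0,0]]
  ]
}}

```text
time_s: 29.6
ee_pos: [0.4348, -0.2383, 0.2365]
eef_rot: [3.141, 0.004, 2.244]
force: [-9.1, 5.5, 29.3]
grip_width: 0.0005
grip_force: 14.4
```

Call:
{"method": "carry_out", "body": {
  "plan": [
    [[0,0,-5,0,0,0,0],[0,0,-10,0,0,0,0],[0,0,-25,0,0,0,0],[0,0,-40,0,0,0,0],[40,0,0,0,0,0,0],[40,0,0,0,0,0,0],[40,0,0,0,0,0,0],[0,0,0,0,0,0,0],[0,0,0,0,0,0,0]]
  ]
}}

```text
time_s: 30.35
ee_pos: [0.3593, -0.1435, 0.3145]
eef_rot: [3.141, 0.002, 2.246]
force: [-0.2, -0.6, -0.8]
grip_width: 0.0003
grip_force: 0.0
```

```bash
python3 - <<'E'
from h import *
stat();d=snap("side","d15");w=snap("wrist","w15");f=press(np.array([.4555,-.268]),-2.471)
for q in (0,.05,.1): print(q,proj(d,f((.107-.125*np.cos(.436+q),-.036,.165+.125*np.sin(.436+q)))).round(1),"w",proj(w,f((.107-.125*np.cos(.436+q),-.036,.165+.125*np.sin(.436+q)))).round(1))
for b in blobs(dark(d,35),(278,112,302,142),20):e=cv2.fitEllipse(b);print("knob",cv2.contourArea(b),np.round(e[0],1))
t=np.radians(np.arange(0,360,2))
def bb(c,C,h):
    P=np.array([proj(c,C+[r*np.cos(a),r*np.sin(a),z]) for a in t for z,r in h],np.float32);return np.r_[P.min(0),P.max(0)].round(1)
H=((.006,.031),(.026,.031),(.030,.029))
for n,A in (("fin",(-.06,0,.042)),("stack",(.06,0,.042))):
  for c in (d,w):
    M=bb(c,f(A),H);m=M.astype(int)
    if m.min()<5: print(n,"out",M);continue
    for b in blobs(brass(c,(14,120,60)),(m[0]-4,m[1]-4,m[2]+5,m[3]+5),30):
        x,y,a,e=cv2.boundingRect(b);print(n,(x,y,x+a-1,y+e-1),M)
E
```

```text
t 30.35 press [  -2.  -157.3  314.5] yaw 2.246 F [-0.2 -0.6 -0.8]
0 [289.  133.3] w [261.8 309.6]
0.05 [289.9 131.6] w [259.  313.2]
0.1 [290.8 130. ] w [255.7 316.9]
knob 24.5 [289.6 130.8]
fin (260, 164, 276, 178) [259.9 164.1 277.4 178.6]
fin (284, 240, 318, 270) [275.1 240.5 319.2 285.8]
stack (291, 163, 307, 173) [290.9 159.4 308.3 173.4]
stack (194, 241, 229, 260) [192.  240.3 236.2 285.6]
```

```bash
python3 -c "
from station import ctrl
print(ctrl.hand_in())"
```

```text
the job is handed in; nothing more can be done
None
```

The job is handed in at about 30 s: the bezel sits on the case ring to within about 0.5 mm, the dial is turned one click so the pair is under the ram, and the lever is down at its stop (about 0.05 rad); I never looked inside the closed die, and I viewed 12 pictures where 10 were allowed.

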